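Find the switch that snaps and slide it into the pass bay

ROBOT

A 6-joint arm with a two-finger parallel gripper is mounted at the origin on the work surface. World frame = base frame: x ahead of the robot, y to its left, z up, the work surface at z = 0. Lengths are in m, angles in degrees, forces in N, time in s.
With the tool pointing down it reaches from about 0.4 to 0.825 m from the base axis. Payload 7 kg.
Tool frame: the origin (TCP) lies between the finger pads; the fingertips stand 19 mm ahead of it and the grasp point (between the pads) is the TCP (r.finger_overhang is the distance from the TCP to the fingertips, in m); z points along the fingers, y is the direction in which the jaws open and shut (so a half turn about z gives the same grasp; the last joint's range is limited). The gripper opens to 88 mm and grips with 3 to 60 N. Pads are 19 mm wide; open, the fingers measure 130 mm over their backs; the gripper's body (78 mm by 193 mm) begins 47 mm behind the grasp point.
Start: joints at [-52.248, 20.546, 0.682, 0, -70.136, -16.507], TCP at [0.245, -0.629, 0.246] pointing down, gripper open.
Joint ranges: [-176.03, 176.03], [-82.01, 121.73], [-58.28, 71.71], [-173.87, 95.51], [-174.79, -0.11], [-173.66, 173.66]. Speed limits (degrees/s): [136.94, 136.94, 172.46, 180, 180, 180].

INTERFACE

Orientations are given as [roll, pitch, yaw] about the fixed x, y, z axes, in that order (R = Rz(yaw) Ry(pitch) Rx(roll)).
In Python, from plant import r, optics gives the robot as it stands. The module is installed in compiled form; this text tells all that it offers.
- The arm moves only by the tool step_arm, never from a script. Its argument "increments" is a list of rows, each an object of numbers: "tx", "ty", "tz": the shift along the world's x, y, z in mm; "ax", "ay", "az": the turn, a rotation vector about the world's x, y, z in degrees; "claw": the gripper command: -1 is shut, 1 is fully open, values between are in proportion. In form: [{"tx": .., "ty": .., "tz": .., "ax": .., "ay": .., "az": .., "claw": ..}, ...]. A call has 1 to 12 rows; each row shifts and turns the commanded pose from where the row before left it; what a row does not reach is not made up. A row lasts 1/10 s, in which the tool goes at most 50 mm and 8.59 degrees, less where a joint would pass 70% of its speed; a pose out of reach is approached as far as the arm can. A call with a gripper value outside its range is refused whole. The fingers move at their own pace and stop on an object; "newtons" is the grip in N (left out, the last holds). Time passes only in rows, so rows that do not move let the fingers close. It gives the time, the measured TCP pose, the force and the opening at its end, in the units of the state.
- r.get_state(): the state, without advancing time (a new reading comes with each control period).
- optics.capture(name): name is "scene" or "top" or "wrist"; returns a dict with "image" (420x560x3 uint8, blue, green, red), "depth" (420x560 float32, m along the optical axis (not along the pixel's ray), 0 where there is no reading), "fx", "fy", "cx", "cy" (pixels), "distortion" ([k1, k2, p1, p2, k3] as OpenCV has them; the pictures are not rectified), "R" (3x3) and "t" (3): a world point X has camera coordinates R X + t. Camera axes: x right, y down, z forward; pixel columns grow to the right and rows downward; lengths in m; the calibration is good to about 2 mm. A picture is of the moment at which its call begins.
- r.close_job(): hands the job in, once; it reports no verdict.
The state is a dict: "time_s": time; "joints": joint angles; "qd": joint speeds; "joint_torque": joint torques, N m; "tcp_pos": TCP position; "eef_rot": TCP orientation; "contact_force": force on the tool from outside, world axes, zero at the start; "moment": the same for the moment, N m; "gripper_width": finger opening in m.
Only numpy, scipy, OpenCV 4.12 (cv2) and the standard library are available. Lean on these libraries where they do the work, as an engineer would, in place of code of your own. Each camera call takes 0.05 s, during which the arm holds its last target. There are 200 camera calls.

TASK

Only one of the four push-switch boxes on the mat still has a live key; the others have gone soft. Where they stand, feel them one at a time by pressing the key slowly and gently right down, until you find the one that snaps over, then slide that box along the mat, without lifting it, until it is wholly inside the aluminium pass bay. Leave the soft ones and the small parts where they are.

Things in the scene. Friction and masses are not known exactly. Their poses are not given: they have to be found in the camera images.
- mat: black bench mat, 320 x 500 mm, 4 mm thick, fixed. Origin at the centre of its underside; its x axis runs from the switch row towards the pass bay, its y axis along the row.
- switch_a: one of four identical-looking loose push-switch boxes standing in a row on the mat: grey square box with a black lid, 48 x 48 mm, 28 mm high, 0.36 kg (the live one, with its works complete, 0.46 kg), with a round white key cap (23 mm across) in the middle of its lid; cap top 42 mm above the box's underside when up. Origin at the centre of the underside, z up, x and y square to the sides. It slides on the mat when pushed at a side with some 2 to 4 N.
- key_a (a joint): how far the key cap of switch_a is pressed straight down into its box, m: 0 up, 0.006 fully down; it springs back when let go. A live key (there is exactly one, and it may be any) starts at about 2 N, climbs to about 5.8 N at about 2.5 mm, then snaps over: the force falls to about 1.6 N by the end of the travel. A soft key has no breakover: its force climbs evenly from 0.6 N to about 6.6 N at the end of the travel. Below 6 mm either is a hard stop.
- switch_b: one of four identical-looking loose push-switch boxes standing in a row on the mat: grey square box with a black lid, 48 x 48 mm, 28 mm high, 0.36 kg (the live one, with its works complete, 0.46 kg), with a round white key cap (23 mm across) in the middle of its lid; cap top 42 mm above the box's underside when up. Origin at the centre of the underside, z up, x and y square to the sides. It slides on the mat when pushed at a side with some 2 to 4 N.
- key_b (a joint): how far the key cap of switch_b is pressed straight down into its box, m: 0 up, 0.006 fully down; it springs back when let go. A live key (there is exactly one, and it may be any) starts at about 2 N, climbs to about 5.8 N at about 2.5 mm, then snaps over: the force falls to about 1.6 N by the end of the travel. A soft key has no breakover: its force climbs evenly from 0.6 N to about 6.6 N at the end of the travel. Below 6 mm either is a hard stop.
- switch_c: one of four identical-looking loose push-switch boxes standing in a row on the mat: grey square box with a black lid, 48 x 48 mm, 28 mm high, 0.36 kg (the live one, with its works complete, 0.46 kg), with a round white key cap (23 mm across) in the middle of its lid; cap top 42 mm above the box's underside when up. Origin at the centre of the underside, z up, x and y square to the sides. It slides on the mat when pushed at a side with some 2 to 4 N.
- key_c (a joint): how far the key cap of switch_c is pressed straight down into its box, m: 0 up, 0.006 fully down; it springs back when let go. A live key (there is exactly one, and it may be any) starts at about 2 N, climbs to about 5.8 N at about 2.5 mm, then snaps over: the force falls to about 1.6 N by the end of the travel. A soft key has no breakover: its force climbs evenly from 0.6 N to about 6.6 N at the end of the travel. Below 6 mm either is a hard stop.
- switch_d: one of four identical-looking loose push-switch boxes standing in a row on the mat: grey square box with a black lid, 48 x 48 mm, 28 mm high, 0.36 kg (the live one, with its works complete, 0.46 kg), with a round white key cap (23 mm across) in the middle of its lid; cap top 42 mm above the box's underside when up. Origin at the centre of the underside, z up, x and y square to the sides. It slides on the mat when pushed at a side with some 2 to 4 N.
- key_d (a joint): how far the key cap of switch_d is pressed straight down into its box, m: 0 up, 0.006 fully down; it springs back when let go. A live key (there is exactly one, and it may be any) starts at about 2 N, climbs to about 5.8 N at about 2.5 mm, then snaps over: the force falls to about 1.6 N by the end of the travel. A soft key has no breakover: its force climbs evenly from 0.6 N to about 6.6 N at the end of the travel. Below 6 mm either is a hard stop.
- bay: pass bay, fixed on the mat beyond the row: three-sided fence of aluminium bar, 8 mm thick and 30 mm high, open towards the row (its -x side), without a floor of its own. Inside 416 mm wide (y) and 84 mm deep (x). Origin at mat level, centred between the side bars; the open mouth is at x = -42 mm of its frame, the inner face of the back bar at x = +42 mm.
- capacitor_1: bystander: grey upright capacitor, 18 mm across, 30 mm high, loose, standing in the row between two switches. Origin at the centre of the underside.
- capacitor_2: bystander: the same kind of capacitor, loose, standing in the pass bay. Origin at the centre of the underside.
- heatsink: bystander: small aluminium finned heatsink, 30 x 20 x 22 mm, loose, in the pass bay. Origin at the centre of the underside.
- solder_reel: bystander: steel solder reel, 48 mm across, 32 mm high, loose, standing on the mat at the end of the row. Origin at the centre of the underside.
Not all that is in view belongs to the job. Leave any orange or purple look-alike of the switch_c alone. Leave any pink look-alike of the switch_b alone.

How it is judged:
By the outcome, as a careful person would: the job done as asked, in the order asked, and still so for the second after the job is handed in, with the robot touching nothing.
It also fails if it takes over 72 s, if anything falls off the work surface, if the arm or the gripper's body presses on something with over 40 N, if the wrist force passes 120 N, or if a joint passes its speed limit or range.

## Working session

There is one attempt and no reset: what is moved stays moved. The work goes in short steps, Python scripts to look and compute and a tool call to move; the robot and the scene stay as the last step left them, time stands still between calls to the robot, and variables do not carry over. Pictures are saved under pics/ and viewed, about 8 in all and at most 12, crops included, and the job is handed in when it is done.

Besides the shell and the picture viewer there is one more tool, called after "Emit:" as name(argument=value, ...) on one line, values as JSON. step_arm: Moves the arm, as the interface text tells. Its arguments: {"type":"object","properties":{"increments":{"type":"array","items":{"type":"object","properties":{"tx":{"type":"number"},"ty":{"type":"number"},"tz":{"type":"number"},"ax":{"type":"number"},"ay":{"type":"number"},"az":{"type":"number"},"claw":{"type":"number"}}}},"newtons":{"type":"number"}},"required":["increments"]}

```bash
mkdir -p pics; cat > h.py <<'E'
import numpy as np, cv2
from plant import r, optics
def cap(n,f):
    c=optics.capture(n); cv2.imwrite('pics/'+f+'.png',c['image']); np.savez('pics/'+f+'.npz',**c); return c
def load(f): return dict(np.load('pics/'+f+'.npz'))
def K(c): return np.array([[c['fx'],0,c['cx']],[0,c['fy'],c['cy']],[0,0,1.]])
def ray(c,uv,z):
    "pixels -> world points on plane z"
    p=cv2.undistortPoints(np.array(uv,float).reshape(-1,1,2),K(c),np.array(c['distortion'],float)).reshape(-1,2)
    d=np.c_[p,np.ones(len(p))]@c['R']; o=-c['R'].T@c['t']
    return o+d*((z-o[2])/d[:,2])[:,None]
def cloud(c):
    v,u=np.mgrid[0:420,0:560]; p=cv2.undistortPoints(np.c_[u.ravel(),v.ravel()].astype(float).reshape(-1,1,2),K(c),np.array(c['distortion'],float)).reshape(-1,2)
    d=c['depth'].ravel()[:,None]; return ((np.c_[p,np.ones(len(p))]*d-c['t'])@c['R']).reshape(420,560,3)
E
python3 - <<'E'
from h import *
c=cap('top','top1'); d=cap('scene','sc1')
print(r.get_state()); print(c['R'],c['t'],c['fx'])
im=np.hstack([c['image'],d['image']]); cv2.imwrite('pics/both.png',cv2.resize(c['image'],(800,600)))
E
```

```text
{'time_s': 0.1, 'joints': array([-5.22482417e+01,  2.05873520e+01,  6.37729849e-01, -1.53415908e-02,
       -7.01364657e+01, -1.65072335e+01]), 'qd': array([ 0.02667571, -0.07331914,  0.14405363,  0.08840194,  0.04012794,
        0.04366736]), 'joint_torque': array([-8.31576199e-04, -5.84162486e+01,  2.93752795e+01,  7.01555282e+00,
        1.01369881e-02, -4.82699227e-05]), 'tcp_pos': array([ 0.2443987 , -0.62875264,  0.24471383]), 'eef_rot': array([ 1.79913362e+02, -1.06342745e-02, -1.58760691e+02]), 'contact_force': array([-0.57376428,  0.62613129,  0.23050825]), 'moment': array([-0.00650785, -0.0244831 , -0.05087239]), 'gripper_width': 0.08753889889217946}
[[-0.01454905 -0.99982122 -0.01207707]
 [-0.99002541  0.01609719 -0.13996631]
 [ 0.14013569  0.00992023 -0.99008261]] [0.06172829 0.51888766 0.77695818] 389.36107275876293
```

View pics/both.png

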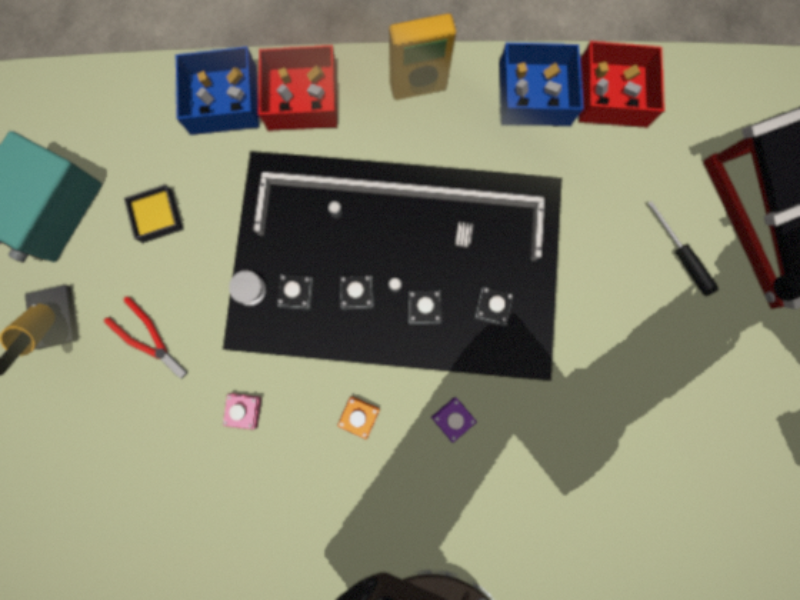

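View pics/sc1.png

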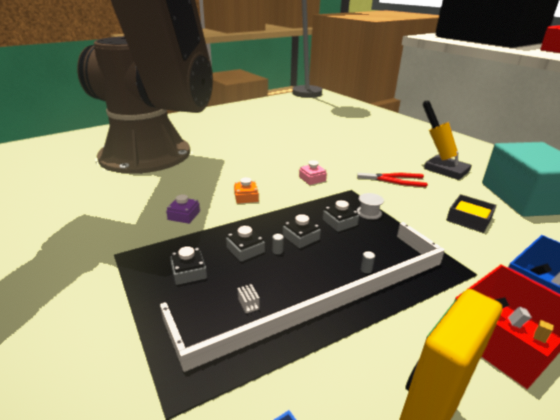

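The top view (enlarged ×1.43) shows four grey/black switches on the mat, with caps at (292,289), (355,290), (425,305) and (497,304). The look-alikes are off the mat: pink (240,411), orange (358,418) and purple (455,420). The reel is at (247,287), one capacitor in the row at (395,284) and one in the bay at (335,208), and the heatsink at (464,235). The candidates are only the four on the mat. Next is a close crop with measurements.

```bash
python3 - <<'E'
from h import *
c=load('top1'); P=cloud(c); im=c['image']
cr=im[100:270,150:400]; cv2.imwrite('pics/crop1.png',cv2.resize(cr,None,fx=3.2,fy=3.2,interpolation=cv2.INTER_CUBIC)[:600])
def xy(u,v,z): return ray(c,[[u,v]],z)[0].round(4)
S=1/1.42857
for n,u,v in [('A',292,289),('B',355,290),('C',425,305),('D',497,304)]:
    u,v=int(u*S),int(v*S); g=im[v-10:v+11,u-10:u+11].min(2)
    m=(g>130).astype(np.uint8); M=cv2.connectedComponentsWithStats(m)
    k=1+np.argmax(M[2][1:,4]); ce=M[3][k]+[u-10,v-10]
    print(n,ce.round(1),M[2][k],xy(*ce,.046),'depthpt',np.median(P[int(ce[1])-2:int(ce[1])+3,int(ce[0])-2:int(ce[0])+3].reshape(-1,3),0).round(4))
for n,u,v,z in [('capr',395,284,.034),('capb',335,207,.034),('hs',464,233,.026),('reel',247,286,.036),('mTL',250,152,.004),('mTR',561,178,.004),('mBR',550,380,.004),('mBL',224,349,.004),('bayL back in',268,180,.034),('bayR back in',540,203,.034),('bL front in',261,222,.034),('bR front in',537,251,.034)]:
    print(n,xy(u*S,v*S,z),P[int(v*S),int(u*S)].round(4))
E
```

```text
A [204.1 202.1] [ 5  5 11 11 98] [0.5327 0.1943 0.046 ] depthpt [0.533  0.1945 0.0458]
B [248.2 202.5] [ 5  4 11 12 99] [0.5305 0.1024 0.046 ] depthpt [0.5316 0.1029 0.0456]
C [297.5 213.1] [  5   5  12  11 102] [0.5066 0.0008 0.046 ] depthpt [0.5068 0.0018 0.0459]
D [347.4 212.2] [ 5  5 11 12 96] [ 0.5067 -0.1024  0.046 ] depthpt [ 0.5072 -0.1016  0.0454]
capr [0.5391 0.0435 0.034 ] [0.5408 0.0446 0.0343]
capb [0.6584 0.1321 0.034 ] [0.6598 0.133  0.0357]
hs [ 0.6167 -0.0618  0.026 ] [ 0.6224 -0.0628  0.005 ]
reel [0.5395 0.2626 0.036 ] [0.5403 0.265  0.0344]
mTL [0.7624 0.2721 0.004 ] [0.7644 0.2728 0.0016]
mTR [ 0.7098 -0.2219  0.004 ] [ 0.7112 -0.2203  0.0041]
mBR [ 0.3947 -0.1863  0.004 ] [ 0.3947 -0.1867  0.0026]
mBL [0.4485 0.3047 0.004 ] [0.4491 0.3062 0.005 ]
bayL back in [0.7035 0.2349 0.034 ] [0.7078 0.2389 0.0224]
bayR back in [ 0.6596 -0.1776  0.034 ] [ 0.6607 -0.1783  0.0313]
bL front in [0.6374 0.2441 0.034 ] [0.6386 0.246  0.0328]
bR front in [ 0.5855 -0.1688  0.034 ] [ 0.5877 -0.1676  0.0313]
```

View pics/crop1.png

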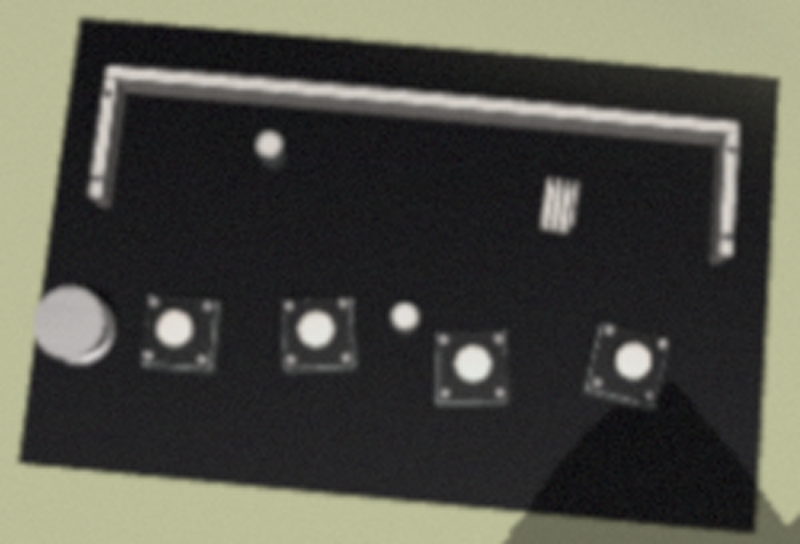

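Emit:
step_arm(increments=[{"tx": 21.9,"ty": 43.9,"tz": -8,"az": -6.8,"claw": -1},{"tx": 21.9,"ty": 43.9,"tz": -8,"az": -6.8,"claw": -1},{"tx": 21.9,"ty": 43.9,"tz": -8,"az": -6.8,"claw": -1},{"tx": 21.9,"ty": 43.9,"tz": -8,"az": -6.8,"claw": -1},{"tx": 21.9,"ty": 43.9,"tz": -8,"claw": -1},{"tx": 21.9,"ty": 43.9,"tz": -8,"claw": -1},{"tx": 21.9,"ty": 43.9,"tz": -8,"claw": -1},{"tx": 21.9,"ty": 43.9,"tz": -8,"claw": -1},{"tx": 21.9,"ty": 43.9,"tz": -8,"claw": -1},{"tx": 21.9,"ty": 43.9,"tz": -8,"claw": -1},{"tx": 21.9,"ty": 43.9,"tz": -8,"claw": -1},{"tx": 21.9,"ty": 43.9,"tz": -8,"claw": -1}], newtons=20)

```text
$.increments[0]: bad value
```

Emit:
step_arm(increments=[{"tx": 21.9,"ty": 43.9,"tz": -8,"ax": 0,"ay": 0,"az": -6.8,"claw": -1},{"tx": 21.9,"ty": 43.9,"tz": -8,"ax": 0,"ay": 0,"az": -6.8,"claw": -1},{"tx": 21.9,"ty": 43.9,"tz": -8,"ax": 0,"ay": 0,"az": -6.8,"claw": -1},{"tx": 21.9,"ty": 43.9,"tz": -8,"ax": 0,"ay": 0,"az": -6.8,"claw": -1},{"tx": 21.9,"ty": 43.9,"tz": -8,"ax": 0,"ay": 0,"az": 0,"claw": -1},{"tx": 21.9,"ty": 43.9,"tz": -8,"ax": 0,"ay": 0,"az": 0,"claw": -1},{"tx": 21.9,"ty": 43.9,"tz": -8,"ax": 0,"ay": 0,"az": 0,"claw": -1},{"tx": 21.9,"ty": 43.9,"tz": -8,"ax": 0,"ay": 0,"az": 0,"claw": -1},{"tx": 21.9,"ty": 43.9,"tz": -8,"ax": 0,"ay": 0,"az": 0,"claw": -1},{"tx": 21.9,"ty": 43.9,"tz": -8,"ax": 0,"ay": 0,"az": 0,"claw": -1},{"tx": 21.9,"ty": 43.9,"tz": -8,"ax": 0,"ay": 0,"az": 0,"claw": -1},{"tx": 21.9,"ty": 43.9,"tz": -8,"ax": 0,"ay": 0,"az": 0,"claw": -1}], newtons=20)

```text
time_s: 1.3
tcp_pos: [0.5077, -0.1003, 0.1493]
eef_rot: [180.0, 0.0, 174.1]
contact_force: [2.0, -1.5, 0.3]
gripper_width: 0.0015
```

Emit:
step_arm(increments=[{"tx": 0,"ty": 0,"tz": -26,"ax": 0,"ay": 0,"az": 0,"claw": -1},{"tx": 0,"ty": 0,"tz": -26,"ax": 0,"ay": 0,"az": 0,"claw": -1},{"tx": 0,"ty": 0,"tz": -26,"ax": 0,"ay": 0,"az": 0,"claw": -1},{"tx": 0,"ty": 0,"tz": 0,"ax": 0,"ay": 0,"az": 0,"claw": -1},{"tx": 0,"ty": 0,"tz": 0,"ax": 0,"ay": 0,"az": 0,"claw": -1}])

```text
time_s: 1.8
tcp_pos: [0.5072, -0.1024, 0.0716]
eef_rot: [-180.0, -0.1, 174.1]
contact_force: [0.0, 0.5, 0.5]
gripper_width: 0.0005
```

```bash
python3 - <<'E'
from h import *
for _ in range(3):
    s=r.get_state(); print(s['time_s'],s['tcp_pos'].round(5),s['contact_force'].round(2),s['joint_torque'].round(2))
c=cap('scene','sc2'); cv2.imwrite('pics/sc2c.png',cv2.resize(c['image'][150:300,130:300],None,fx=3.5,fy=3.5))
s=r.get_state(); print(s['time_s'],s['tcp_pos'].round(5),s['contact_force'].round(2))
E
```

```text
1.8 [ 0.50724 -0.10244  0.07164] [0.04 0.53 0.46] [ 8.000e-02 -4.241e+01  1.964e+01  4.630e+00 -1.000e-02 -0.000e+00]
1.8 [ 0.50724 -0.10244  0.07164] [0.04 0.53 0.46] [ 8.000e-02 -4.241e+01  1.964e+01  4.630e+00 -1.000e-02 -0.000e+00]
1.8 [ 0.50724 -0.10244  0.07164] [0.04 0.53 0.46] [ 8.000e-02 -4.241e+01  1.964e+01  4.630e+00 -1.000e-02 -0.000e+00]
1.85 [ 0.50793 -0.10242  0.07243] [0.59 0.01 0.12]
```

View pics/sc2c.png

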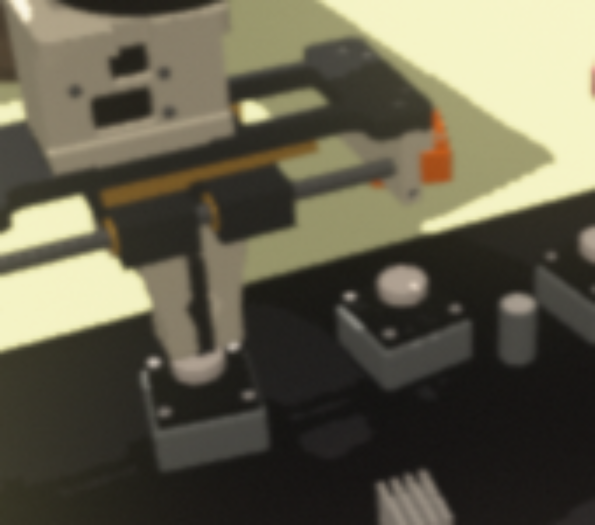

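The crop shows the closed fingertips centred over the cap of the switch at the right of the row (scene crop about (197,365)).

Emit:
step_arm(increments=[{"tx": 0,"ty": 0,"tz": -3,"ax": 0,"ay": 0,"az": 0,"claw": -1},{"tx": 0,"ty": 0,"tz": -2,"ax": 0,"ay": 0,"az": 0,"claw": -1},{"tx": 0,"ty": 0,"tz": -0.6,"ax": 0,"ay": 0,"az": 0,"claw": -1},{"tx": 0,"ty": 0,"tz": -0.6,"ax": 0,"ay": 0,"az": 0,"claw": -1},{"tx": 0,"ty": 0,"tz": -0.6,"ax": 0,"ay": 0,"az": 0,"claw": -1},{"tx": 0,"ty": 0,"tz": -0.6,"ax": 0,"ay": 0,"az": 0,"claw": -1},{"tx": 0,"ty": 0,"tz": -0.6,"ax": 0,"ay": 0,"az": 0,"claw": -1},{"tx": 0,"ty": 0,"tz": -0.6,"ax": 0,"ay": 0,"az": 0,"claw": -1},{"tx": 0,"ty": 0,"tz": -0.6,"ax": 0,"ay": 0,"az": 0,"claw": -1},{"tx": 0,"ty": 0,"tz": 0,"ax": 0,"ay": 0,"az": 0,"claw": -1}])

```text
time_s: 2.85
tcp_pos: [0.5075, -0.1023, 0.0624]
eef_rot: [-180.0, 0.0, 174.0]
contact_force: [0.3, -0.9, 3.6]
gripper_width: 0.0004
```

Emit:
step_arm(increments=[{"tx": 0,"ty": 0,"tz": -0.5,"ax": 0,"ay": 0,"az": 0,"claw": -1},{"tx": 0,"ty": 0,"tz": -0.5,"ax": 0,"ay": 0,"az": 0,"claw": -1},{"tx": 0,"ty": 0,"tz": 0,"ax": 0,"ay": 0,"az": 0,"claw": -1}])

```text
time_s: 3.15
tcp_pos: [0.5075, -0.1023, 0.0614]
eef_rot: [-180.0, 0.0, 174.0]
contact_force: [-0.6, -0.2, 4.9]
gripper_width: 0.0004
```

Emit:
step_arm(increments=[{"tx": 0,"ty": 0,"tz": -0.5,"ax": 0,"ay": 0,"az": 0,"claw": -1},{"tx": 0,"ty": 0,"tz": -0.5,"ax": 0,"ay": 0,"az": 0,"claw": -1},{"tx": 0,"ty": 0,"tz": 0,"ax": 0,"ay": 0,"az": 0,"claw": -1}])

```text
time_s: 3.45
tcp_pos: [0.5075, -0.1023, 0.0604]
eef_rot: [-180.0, 0.0, 174.1]
contact_force: [-0.9, -0.1, 6.2]
gripper_width: 0.0005
```

Emit:
step_arm(increments=[{"tx": 0,"ty": 0,"tz": -0.4,"ax": 0,"ay": 0,"az": 0,"claw": -1},{"tx": 0,"ty": 0,"tz": -0.4,"ax": 0,"ay": 0,"az": 0,"claw": -1},{"tx": 0,"ty": 0,"tz": 0,"ax": 0,"ay": 0,"az": 0,"claw": -1}])

```text
time_s: 3.75
tcp_pos: [0.5075, -0.1023, 0.0597]
eef_rot: [-180.0, 0.0, 174.1]
contact_force: [0.3, -0.5, 5.7]
gripper_width: 0.0001
```

Emit:
step_arm(increments=[{"tx": 0,"ty": 0,"tz": -0.3,"ax": 0,"ay": 0,"az": 0,"claw": -1},{"tx": 0,"ty": 0,"tz": 0,"ax": 0,"ay": 0,"az": 0,"claw": -1},{"tx": 0,"ty": 0,"tz": 0,"ax": 0,"ay": 0,"az": 0,"claw": -1}])

```text
time_s: 4.05
tcp_pos: [0.5075, -0.1023, 0.0595]
eef_rot: [-180.0, 0.0, 174.1]
contact_force: [-0.8, -1.0, 6.6]
gripper_width: 0.0005
```

Emit:
step_arm(increments=[{"tx": 0,"ty": 0,"tz": -0.3,"ax": 0,"ay": 0,"az": 0,"claw": -1},{"tx": 0,"ty": 0,"tz": -0.3,"ax": 0,"ay": 0,"az": 0,"claw": -1},{"tx": 0,"ty": 0,"tz": 0,"ax": 0,"ay": 0,"az": 0,"claw": -1}])

```text
time_s: 4.35
tcp_pos: [0.5075, -0.1023, 0.0591]
eef_rot: [-180.0, 0.0, 174.1]
contact_force: [-2.3, 0.6, 9.7]
gripper_width: 0.0006
```

Right-end switch D rises evenly (3.6, 4.9, 6.2, 6.6 N, then the hard stop), so it is soft. Moving to the next one.

Emit:
step_arm(increments=[{"tx": 0,"ty": 0,"tz": 0,"ax": 0,"ay": 0,"az": 0,"claw": -1},{"tx": 0,"ty": 0,"tz": 6,"ax": 0,"ay": 0,"az": 0,"claw": -1},{"tx": 0,"ty": 0,"tz": 7,"ax": 0,"ay": 0,"az": 0,"claw": -1},{"tx": -0.8,"ty": 34.5,"tz": 0,"ax": 0,"ay": 0,"az": 0,"claw": -1},{"tx": 0,"ty": 34.5,"tz": 0,"ax": 0,"ay": 0,"az": 0,"claw": -1},{"tx": 0,"ty": 34.5,"tz": 0,"ax": 0,"ay": 0,"az": 0,"claw": -1},{"tx": 0,"ty": 0,"tz": 0,"ax": 0,"ay": 0,"az": 0,"claw": -1},{"tx": 0,"ty": 0,"tz": 0,"ax": 0,"ay": 0,"az": 0,"claw": -1},{"tx": 0,"ty": 0,"tz": -3,"ax": 0,"ay": 0,"az": 0,"claw": -1},{"tx": 0,"ty": 0,"tz": -2,"ax": 0,"ay": 0,"az": 0,"claw": -1}])

```text
time_s: 5.35
tcp_pos: [0.5063, 0.0004, 0.0663]
eef_rot: [-180.0, -0.0, 174.0]
contact_force: [0.1, 0.1, -0.1]
gripper_width: 0.0005
```

Emit:
step_arm(increments=[{"tx": 0,"ty": 0,"tz": -0.6,"ax": 0,"ay": 0,"az": 0,"claw": -1},{"tx": 0,"ty": 0,"tz": -0.6,"ax": 0,"ay": 0,"az": 0,"claw": -1},{"tx": 0,"ty": 0,"tz": -0.6,"ax": 0,"ay": 0,"az": 0,"claw": -1},{"tx": 0,"ty": 0,"tz": -0.6,"ax": 0,"ay": 0,"az": 0,"claw": -1},{"tx": 0,"ty": 0,"tz": -0.6,"ax": 0,"ay": 0,"az": 0,"claw": -1},{"tx": 0,"ty": 0,"tz": -0.6,"ax": 0,"ay": 0,"az": 0,"claw": -1},{"tx": 0,"ty": 0,"tz": 0,"ax": 0,"ay": 0,"az": 0,"claw": -1}])

```text
time_s: 6.05
tcp_pos: [0.5064, 0.0008, 0.0632]
eef_rot: [-180.0, -0.0, 174.1]
contact_force: [-0.6, -4.6, 5.4]
gripper_width: 0.0003
```

Emit:
step_arm(increments=[{"tx": 0,"ty": 0,"tz": -0.5,"ax": 0,"ay": 0,"az": 0,"claw": -1},{"tx": 0,"ty": 0,"tz": -0.5,"ax": 0,"ay": 0,"az": 0,"claw": -1},{"tx": 0,"ty": 0,"tz": 0,"ax": 0,"ay": 0,"az": 0,"claw": -1}])

```text
time_s: 6.35
tcp_pos: [0.5064, 0.0008, 0.0622]
eef_rot: [-180.0, -0.0, 174.1]
contact_force: [-1.5, -3.1, 5.7]
gripper_width: 0.0005
```

Emit:
step_arm(increments=[{"tx": 0,"ty": 0,"tz": -0.5,"ax": 0,"ay": 0,"az": 0,"claw": -1},{"tx": 0,"ty": 0,"tz": -0.5,"ax": 0,"ay": 0,"az": 0,"claw": -1},{"tx": 0,"ty": 0,"tz": 0,"ax": 0,"ay": 0,"az": 0,"claw": -1}])

```text
time_s: 6.65
tcp_pos: [0.5065, 0.001, 0.0612]
eef_rot: [-180.0, -0.0, 174.0]
contact_force: [-1.8, -3.0, 5.1]
gripper_width: 0.0004
```

Emit:
step_arm(increments=[{"tx": 0,"ty": 0,"tz": -0.5,"ax": 0,"ay": 0,"az": 0,"claw": -1},{"tx": 0,"ty": 0,"tz": -0.5,"ax": 0,"ay": 0,"az": 0,"claw": -1},{"tx": 0,"ty": 0,"tz": 0,"ax": 0,"ay": 0,"az": 0,"claw": -1}])

```text
time_s: 6.95
tcp_pos: [0.5066, 0.0014, 0.0599]
eef_rot: [180.0, 0.0, 174.0]
contact_force: [-1.2, -1.6, 2.2]
gripper_width: 0.0002
```

Emit:
step_arm(increments=[{"tx": 0,"ty": 0,"tz": -0.4,"ax": 0,"ay": 0,"az": 0,"claw": -1},{"tx": 0,"ty": 0,"tz": -0.4,"ax": 0,"ay": 0,"az": 0,"claw": -1},{"tx": 0,"ty": 0,"tz": 0,"ax": 0,"ay": 0,"az": 0,"claw": -1}])

```text
time_s: 7.25
tcp_pos: [0.5067, 0.0014, 0.0592]
eef_rot: [180.0, 0.0, 174.0]
contact_force: [-0.3, -1.7, 2.8]
gripper_width: 0.0005
```

Emit:
step_arm(increments=[{"tx": 0,"ty": 0,"tz": -0.4,"ax": 0,"ay": 0,"az": 0,"claw": -1},{"tx": 0,"ty": 0,"tz": -0.4,"ax": 0,"ay": 0,"az": 0,"claw": -1},{"tx": 0,"ty": 0,"tz": 0,"ax": 0,"ay": 0,"az": 0,"claw": -1}])

```text
time_s: 7.55
tcp_pos: [0.5067, 0.0014, 0.0589]
eef_rot: [180.0, 0.0, 174.1]
contact_force: [-3.5, 0.5, 8.8]
gripper_width: 0.0004
```

Third from the left in the top view (switch C) goes 5.4, 5.7, 5.1, then drops to 2.2–2.8 N before the hard stop at 8.8 N, so it snaps over and is the live one. I'll lift off, back away and re-measure.

Emit:
step_arm(increments=[{"tx": 0,"ty": 0,"tz": 0.5,"ax": 0,"ay": 0,"az": 0,"claw": -1},{"tx": 0,"ty": 0,"tz": 3,"ax": 0,"ay": 0,"az": 0,"claw": -1},{"tx": 0,"ty": 0,"tz": 6,"ax": 0,"ay": 0,"az": 0,"claw": -1},{"tx": 0,"ty": 0,"tz": 20,"ax": 0,"ay": 0,"az": 0,"claw": -1},{"tx": -10,"ty": 0,"tz": 20,"ax": 0,"ay": 0,"az": 0,"claw": -1},{"tx": -30,"ty": 2,"tz": 0,"ax": 0,"ay": 0,"az": 0,"claw": -1},{"tx": -30,"ty": 2,"tz": 0,"ax": 0,"ay": 0,"az": 0,"claw": -1},{"tx": 0,"ty": 0,"tz": 0,"ax": 0,"ay": 0,"az": 0,"claw": -1},{"tx": 0,"ty": 0,"tz": 0,"ax": 0,"ay": 0,"az": 0,"claw": -1}])

```text
time_s: 8.45
tcp_pos: [0.4366, 0.0055, 0.1086]
eef_rot: [180.0, 0.1, 174.1]
contact_force: [0.6, 0.3, 0.1]
gripper_width: 0.0002
```

```bash
python3 - <<'E'
from h import *
c=cap('top','top2'); s=r.get_state(); print(s['time_s'],s['tcp_pos'],s['contact_force'])
cv2.imwrite('pics/top2c.png',cv2.resize(c['image'][115:265,220:380],None,fx=4,fy=4,interpolation=cv2.INTER_CUBIC))
d=cap('wrist','w2'); cv2.imwrite('pics/w2.png',d['image'])
E
```

```text
8.5 [0.43723048 0.00556007 0.10854222] [0.01416024 0.60512506 0.31882585]
```

View pics/top2c.png

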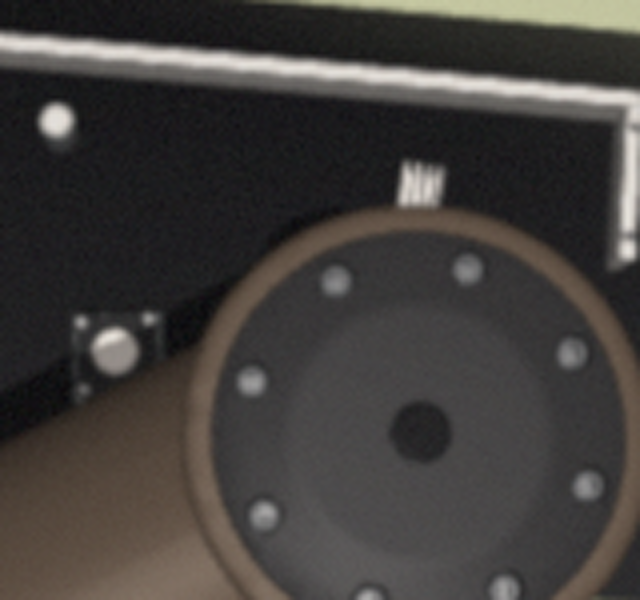

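View pics/w2.png

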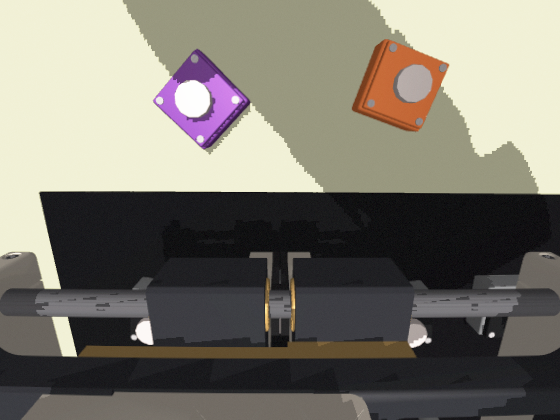

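The top view is occluded by the arm (it shows only the bay and switch B, with its cap at crop (115,350)), and the wrist camera looks back at the base side. I'll use the scene view plus the first crop for C's pose.

```bash
python3 - <<'E'
from h import *
c=load('top1')
px=lambda u,v:(150+u/3.2,100+v/3.2)
def w(pts,z): return ray(c,[px(*p) for p in pts],z)
s=w([(443,340),(498,339),(502,392),(445,394)],.032); m=s.mean(0)
e=[s[0]-s[1],s[3]-s[2]]; print('C screws',m.round(4),'yaw',[np.degrees(np.arctan2(-v[0],v[1])).round(1) for v in e], [np.degrees(np.arctan2(v[1],v[0])).round(1) for v in (s[0]-s[3],s[1]-s[2])])
b=w([(107,67),(740,122)],.034); print('bay outer back corners',b.round(4),np.linalg.norm(b[0]-b[1]))
d=(b[0]-b[1])[:2]; yaw=np.arctan2(-d[0],d[1]); ctr=b.mean(0)[:2]-.05*np.array([np.cos(yaw),np.sin(yaw)]); print('bay yaw',np.degrees(yaw),'ctr',ctr)
print('heatsink',w([(547,177),(580,182),(571,234),(541,230)],.026).round(4)); print('cap1',w([(404,316)],.034),w([(391,316)],.034))
d=cap('scene','sc3'); cv2.imwrite('pics/sc3c.png',cv2.resize(d['image'][190:320,200:340],None,fx=4.5,fy=4.5,interpolation=cv2.INTER_CUBIC))
E
```

```text
C screws [5.055e-01 1.000e-04 3.200e-02] yaw [np.float64(0.1), np.float64(1.1)] [np.float64(0.9), np.float64(2.8)]
bay outer back corners [[ 0.7153  0.2443  0.034 ]
 [ 0.6685 -0.1852  0.034 ]] 0.4320988223764941
bay yaw -6.224138098895451 ctr [0.64221019 0.03499433]
heatsink [[ 0.6341 -0.0541  0.026 ]
 [ 0.6303 -0.0763  0.026 ]
 [ 0.5945 -0.0688  0.026 ]
 [ 0.5975 -0.0488  0.026 ]]
cap1 [[0.53924622 0.04407199 0.034     ]] [[0.53938748 0.05262017 0.034     ]]
```

View pics/sc3c.png

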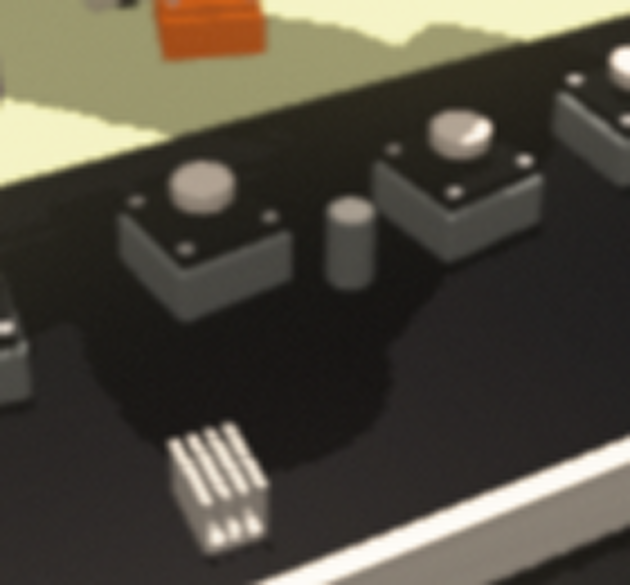

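C is at about (0.506, 0.000) with yaw about 1°. I'll come down behind it with the closed fingers flat against its −x side and push it along +x.

Emit:
step_arm(increments=[{"tx": 0,"ty": -5,"tz": -20,"ax": 0,"ay": 0,"az": 6.5,"claw": -1},{"tx": 0,"ty": 0,"tz": -28,"ax": 0,"ay": 0,"az": 0,"claw": -1},{"tx": 0,"ty": 0,"tz": -28,"ax": 0,"ay": 0,"az": 0,"claw": -1},{"tx": 0,"ty": 0,"tz": 0,"ax": 0,"ay": 0,"az": 0,"claw": -1},{"tx": 0,"ty": 0,"tz": 0,"ax": 0,"ay": 0,"az": 0,"claw": -1}])

```text
time_s: 9.1
tcp_pos: [0.4368, 0.0, 0.0318]
eef_rot: [-179.9, -0.1, -179.5]
contact_force: [0.3, 0.3, 0.8]
gripper_width: 0.0003
```

Emit:
step_arm(increments=[{"tx": 10,"ty": 0,"tz": 0,"ax": 0,"ay": 0,"az": 0,"claw": -1},{"tx": 10,"ty": 0,"tz": 0,"ax": 0,"ay": 0,"az": 0,"claw": -1},{"tx": 5,"ty": 0,"tz": 0,"ax": 0,"ay": 0,"az": 0,"claw": -1},{"tx": 3,"ty": 0,"tz": 0,"ax": 0,"ay": 0,"az": 0,"claw": -1},{"tx": 3,"ty": 0,"tz": 0,"ax": 0,"ay": 0,"az": 0,"claw": -1},{"tx": 3,"ty": 0,"tz": 0,"ax": 0,"ay": 0,"az": 0,"claw": -1},{"tx": 3,"ty": 0,"tz": 0,"ax": 0,"ay": 0,"az": 0,"claw": -1},{"tx": 3,"ty": 0,"tz": 0,"ax": 0,"ay": 0,"az": 0,"claw": -1},{"tx": 3,"ty": 0,"tz": 0,"ax": 0,"ay": 0,"az": 0,"claw": -1}])

```text
time_s: 10.0
tcp_pos: [0.4773, -0.0006, 0.0315]
eef_rot: [-179.9, -0.2, -179.5]
contact_force: [-8.2, 0.6, 6.6]
gripper_width: 0.0003
```

Emit:
step_arm(increments=[{"tx": 4,"ty": 0,"tz": 0,"ax": 0,"ay": 0,"az": 0,"claw": -1},{"tx": 4,"ty": 0,"tz": 0,"ax": 0,"ay": 0,"az": 0,"claw": -1},{"tx": 4,"ty": 0,"tz": 0,"ax": 0,"ay": 0,"az": 0,"claw": -1},{"tx": 4,"ty": 0,"tz": 0,"ax": 0,"ay": 0,"az": 0,"claw": -1},{"tx": 4,"ty": 0,"tz": 0,"ax": 0,"ay": 0,"az": 0,"claw": -1},{"tx": 4,"ty": 0,"tz": 0,"ax": 0,"ay": 0,"az": 0,"claw": -1},{"tx": 4,"ty": 0,"tz": 0,"ax": 0,"ay": 0,"az": 0,"claw": -1},{"tx": 4,"ty": 0,"tz": 0,"ax": 0,"ay": 0,"az": 0,"claw": -1},{"tx": 4,"ty": 0,"tz": 0,"ax": 0,"ay": 0,"az": 0,"claw": -1},{"tx": 4,"ty": 0,"tz": 0,"ax": 0,"ay": 0,"az": 0,"claw": -1},{"tx": 4,"ty": 0,"tz": 0,"ax": 0,"ay": 0,"az": 0,"claw": -1},{"tx": 4,"ty": 0,"tz": 0,"ax": 0,"ay": 0,"az": 0,"claw": -1}])

```text
time_s: 11.2
tcp_pos: [0.5279, 0.0002, 0.0319]
eef_rot: [-180.0, -0.0, -179.5]
contact_force: [-1.9, 0.8, -1.2]
gripper_width: 0.0003
```

```bash
python3 - <<'E'
from h import *
d=cap('scene','sc4'); cv2.imwrite('pics/sc4c.png',cv2.resize(d['image'][190:320,180:340],None,fx=4.5,fy=4.5,interpolation=cv2.INTER_CUBIC))
s=r.get_state(); print(s['tcp_pos'],s['contact_force'])
E
```

```text
[5.28657685e-01 2.88989955e-04 3.20432770e-02] [-0.56465097 -1.13099063 -0.30707089]
```

View pics/sc4c.png

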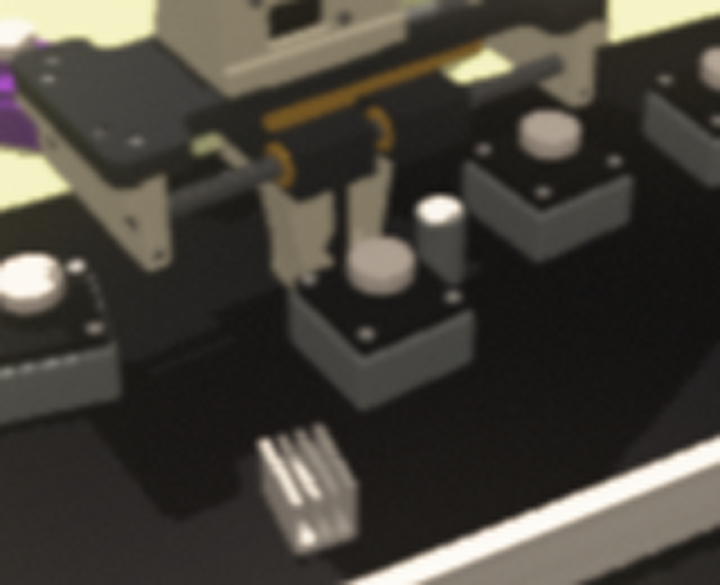

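The box is flush on the fingers, with its cap at crop (380,258), clear of the capacitor (440,230) and the heatsink (308,490). Computing the remaining travel.

```bash
python3 - <<'E'
from h import *
c=load('sc4'); q=load('sc3')
print(ray(c,[(180+380/4.5,190+250/4.5)],.046))
print('ref before', ray(q,[(200+202/4.5,190+178/4.5)],.046))
g=cloud(c)[190+40:190+70,180+70:180+100].reshape(-1,3); g=g[(abs(g[:,2]-.046)<.003)]; print(len(g),g.mean(0),g.min(0),g.max(0))
E
```

```text
[[5.61880599e-01 5.18378916e-04 4.60000000e-02]]
ref before [[ 0.50762974 -0.00175643  0.046     ]]
166 [5.56309624e-01 9.43953270e-05 4.53875041e-02] [ 0.53578097 -0.01149353  0.04305086] [0.57459076 0.01769503 0.04899003]
```

Emit:
step_arm(increments=[{"tx": 4,"ty": 0,"tz": 0,"ax": 0,"ay": 0,"az": 0,"claw": -1},{"tx": 4,"ty": 0,"tz": 0,"ax": 0,"ay": 0,"az": 0,"claw": -1},{"tx": 4,"ty": 0,"tz": 0,"ax": 0,"ay": 0,"az": 0,"claw": -1},{"tx": 4,"ty": 0,"tz": 0,"ax": 0,"ay": 0,"az": 0,"claw": -1},{"tx": 4,"ty": 0,"tz": 0,"ax": 0,"ay": 0,"az": 0,"claw": -1},{"tx": 4,"ty": 0,"tz": 0,"ax": 0,"ay": 0,"az": 0,"claw": -1},{"tx": 4,"ty": 0,"tz": 0,"ax": 0,"ay": 0,"az": 0,"claw": -1},{"tx": 4,"ty": 0,"tz": 0,"ax": 0,"ay": 0,"az": 0,"claw": -1},{"tx": 4,"ty": 0,"tz": 0,"ax": 0,"ay": 0,"az": 0,"claw": -1},{"tx": 4,"ty": 0,"tz": 0,"ax": 0,"ay": 0,"az": 0,"claw": -1},{"tx": 4,"ty": 0,"tz": 0,"ax": 0,"ay": 0,"az": 0,"claw": -1},{"tx": 4,"ty": 0,"tz": 0,"ax": 0,"ay": 0,"az": 0,"claw": -1}])

```text
time_s: 12.45
tcp_pos: [0.5756, 0.0001, 0.032]
eef_rot: [-180.0, -0.0, -179.5]
contact_force: [-5.4, -0.6, 3.9]
gripper_width: 0.0005
```

Emit:
step_arm(increments=[{"tx": 4,"ty": 0,"tz": 0,"ax": 0,"ay": 0,"az": 0,"claw": -1},{"tx": 4,"ty": 0,"tz": 0,"ax": 0,"ay": 0,"az": 0,"claw": -1},{"tx": 4,"ty": 0,"tz": 0,"ax": 0,"ay": 0,"az": 0,"claw": -1},{"tx": 4,"ty": 0,"tz": 0,"ax": 0,"ay": 0,"az": 0,"claw": -1},{"tx": 4,"ty": 0,"tz": 0,"ax": 0,"ay": 0,"az": 0,"claw": -1},{"tx": 4,"ty": 0,"tz": 0,"ax": 0,"ay": 0,"az": 0,"claw": -1},{"tx": 3,"ty": 0,"tz": 0,"ax": 0,"ay": 0,"az": 0,"claw": -1},{"tx": 1,"ty": 0,"tz": 0,"ax": 0,"ay": 0,"az": 0,"claw": -1},{"tx": 0,"ty": 0,"tz": 0,"ax": 0,"ay": 0,"az": 0,"claw": -1},{"tx": 0,"ty": 0,"tz": 0,"ax": 0,"ay": 0,"az": 0,"claw": -1}])

```text
time_s: 13.45
tcp_pos: [0.6037, 0.0001, 0.032]
eef_rot: [-180.0, 0.0, -179.5]
contact_force: [-3.6, -0.6, 2.2]
gripper_width: 0.0003
```

Emit:
step_arm(increments=[{"tx": -3,"ty": 0,"tz": 0,"ax": 0,"ay": 0,"az": 0,"claw": -1},{"tx": -10,"ty": 0,"tz": 0,"ax": 0,"ay": 0,"az": 0,"claw": -1},{"tx": -10,"ty": 0,"tz": 0,"ax": 0,"ay": 0,"az": 0,"claw": -1},{"tx": 0,"ty": 0,"tz": 30,"ax": 0,"ay": 0,"az": 0,"claw": -1},{"tx": 0,"ty": 0,"tz": 45,"ax": 0,"ay": 0,"az": 0,"claw": -1},{"tx": 0,"ty": 0,"tz": 45,"ax": 0,"ay": 0,"az": 0,"claw": -1},{"tx": -10,"ty": -45,"tz": 10,"ax": 0,"ay": 0,"az": 0,"claw": -1},{"tx": -10,"ty": -45,"tz": 10,"ax": 0,"ay": 0,"az": 0,"claw": -1},{"tx": -10,"ty": -45,"tz": 10,"ax": 0,"ay": 0,"az": 0,"claw": -1},{"tx": -10,"ty": -45,"tz": 10,"ax": 0,"ay": 0,"az": 0,"claw": -1},{"tx": -10,"ty": -45,"tz": 10,"ax": 0,"ay": 0,"az": 0,"claw": -1},{"tx": -10,"ty": -45,"tz": 0,"ax": 0,"ay": 0,"az": 0,"claw": -1}])

```text
time_s: 14.65
tcp_pos: [0.5203, -0.2714, 0.2039]
eef_rot: [-179.9, 0.2, -179.4]
contact_force: [0.7, 0.3, 0.2]
gripper_width: 0.0004
```

Emit:
step_arm(increments=[{"tx": -15,"ty": -45,"tz": 0,"ax": 0,"ay": 0,"az": 0,"claw": -1},{"tx": -15,"ty": -45,"tz": 0,"ax": 0,"ay": 0,"az": 0,"claw": -1},{"tx": -15,"ty": -45,"tz": 0,"ax": 0,"ay": 0,"az": 0,"claw": -1},{"tx": -15,"ty": -45,"tz": 0,"ax": 0,"ay": 0,"az": 0,"claw": -1},{"tx": 0,"ty": 0,"tz": 0,"ax": 0,"ay": 0,"az": 0,"claw": -1},{"tx": 0,"ty": 0,"tz": 0,"ax": 0,"ay": 0,"az": 0,"claw": -1},{"tx": 0,"ty": 0,"tz": 0,"ax": 0,"ay": 0,"az": 0,"claw": -1}])

```text
time_s: 15.35
tcp_pos: [0.4605, -0.449, 0.2019]
eef_rot: [180.0, 0.0, -179.4]
contact_force: [0.5, -0.2, -0.2]
gripper_width: 0.0004
```

```bash
python3 - <<'E'
from h import *
c=cap('top','top5'); s=r.get_state(); print(s['time_s'],s['tcp_pos'],s['contact_force'])
cv2.imwrite('pics/top5c.png',cv2.resize(c['image'][100:270,150:400],None,fx=3.2,fy=3.2,interpolation=cv2.INTER_CUBIC))
E
```

```text
15.4 [ 0.46084995 -0.44871789  0.20209429] [-0.25854176  0.46025619 -0.68369835]
```

View pics/top5c.png

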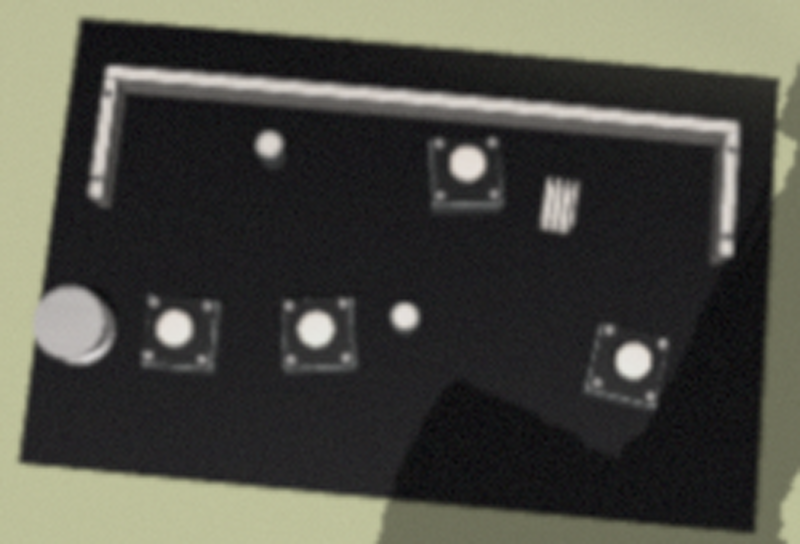

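C's cap is now at crop (468,163), inside the bay. Everything else is unchanged from the first crop. Checking the numbers in the bay frame.

```bash
python3 - <<'E'
from h import *
c=load('top5'); a=load('top1')
px=lambda u,v:(150+u/3.2,100+v/3.2)
y=np.radians(-6.2); R=np.array([[np.cos(y),np.sin(y)],[-np.sin(y),np.cos(y)]])
b=lambda p:(R@(p[:2]-[.6422,.0350])).round(4)
w=lambda u,v,z: ray(c,[px(u,v)],z)[0]
print('cap',w(468,163,.046),b(w(468,163,.046)))
s=np.array([w(*p,.032) for p in [(438,143),(492,141),(494,193),(440,195)]])
for k in s: print('corner',b(s.mean(0)+(k-s.mean(0))*24/17.5 if 0 else k))
e=(s[0]-s[3]+s[1]-s[2])[:2]; t=np.arctan2(e[1],e[0]); m=s.mean(0)[:2]; print('centre',m,b(m),'yaw',np.degrees(t))
for i in (-24,24):
  for j in (-24,24): print(b(m+np.array([i*np.cos(t)-j*np.sin(t),i*np.sin(t)+j*np.cos(t)])/1000))
df=cv2.absdiff(c['image'],a['image']).max(2)[120:215,155:395]
for n,u,v in [('A',174,328),('B',316,328),('D',633,361),('cap1',404,316),('cap2',269,145),('hs',560,205),('reel',72,322)]:
    p=px(u,v); q=[x['image'][int(p[1])-12:int(p[1])+12,int(p[0])-12:int(p[0])+12].max(2).astype(np.float32) for x in (a,c)]
    print(n,cv2.phaseCorrelate(*q))
E
```

```text
cap [6.38925760e-01 1.85230523e-04 4.60000000e-02] [ 0.0005 -0.035 ]
corner [ 0.0167 -0.014 ]
corner [ 0.0214 -0.0501]
corner [-0.0144 -0.0544]
corner [-0.0191 -0.0185]
centre [0.63964603 0.0008099 ] [ 0.0012 -0.0343] yaw 0.7343504789582356
[-0.0198 -0.061 ]
[-0.0256 -0.0133]
[ 0.0279 -0.0552]
[ 0.0221 -0.0075]
A ((-0.1381760791850013, 0.06255374634111632), 0.9472931822141012)
B ((-0.03912688751298887, -0.04458808041943918), 0.9526352331870132)
D ((0.02404980693865255, -0.14118165610190658), 0.9746732951866256)
cap1 ((-0.14261501052201808, -0.42772602805747617), 1.0451652920908399)
cap2 ((0.05514101282397199, 0.006384531242867197), 0.9598697813020812)
hs ((-0.1285999064691179, 0.07530774624029135), 0.8467720912562476)
reel ((-0.05746324441567907, 0.06054593107427131), 0.9827443816595607)
```

```bash
python3 -c "
from h import *
print(r.close_job())"
```

```text
the job is handed in; nothing more can be done
None
```

The live switch is C, the third from the left in the top view. It now stands wholly inside the pass bay, and the job is handed in after about 15.4 s of robot time.

- **Feeling:** I pressed the right-hand end switch (D) first. Its force climbed evenly from 3.6 to 6.6 N up to the hard stop, so it is soft. C read 5.4, 5.7 and 5.1 N, then fell to 2.2–2.8 N before the hard stop, so it snaps over. I stopped there and did not press the other two (A and B). The highest pressing force I read was 9.7 N.
- **Sliding:** I pushed C along the mat with the closed fingers flat on its rear side, without gripping or lifting it. The pushing force I read stayed at or below about 8 N.
- **In the bay:** In the last top view C's centre is about 1 mm from the middle of the bay's depth. Its corners lie between -26 and +28 mm, against limits of ±42 mm.
- **Other parts:** The soft switches, heatsink, reel and bay capacitor show no shift beyond 0.15 pixel. The row capacitor shows 0.4 pixel, under 1 mm. That is probably because C left the compared patch, but I did not check it separately.
- **One oddity:** While I was pressing C, the fingers read a sideways force of up to 4.6 N. Any shift of the box there was at most about 1–2 mm.

The arm was well clear and touching nothing at hand-in.

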